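# Pull the loose-capped bottle and lock up the carrier's handle

## Task

One of the three square amber sample bottles in the grey carrier has a loose cap: find it by twisting the caps gently where they stand, without forcing one that resists, and stand that bottle upright in the free part of the steel rework tray, leaving the other two bottles in their cells. Then swing the carrier's folded handle up until it snaps fully upright into its end detent, ready to be carried, and let go. Keep the bottles upright and do not shift or knock over anything else on the bench, the jar in the tray included.

Things in the scene. Friction and masses are not known exactly. Their poses are not given: they have to be found in the camera images.
- carrier: grey bottle carrier, fixed to the bench: block 70 (x) x 194 (y) x 46 mm with three 47 x 47 mm cells in a row along y, 62 mm apart, floored 6 mm above the bench; at each end an aluminium upright 44 mm wide in x, 106 mm high, 97 to 105 mm off the middle in y, bears the handle. Origin: centre of the underside, z up; the handle starts folded out to its +x side
- cell_1 (a point): floor centre of the cell at y = -62 mm of the carrier; axes as the carrier's
- cell_2 (a point): floor centre of the middle cell; axes as the carrier's
- cell_3 (a point): floor centre of the cell at y = +62 mm of the carrier; axes as the carrier's
- handle_hinge (a point): point of the handle's hinge axis midway between the uprights, 64 mm above the bench; the axis runs along the carrier's y
- handle_grip (a point): middle of the handle's cross bar, 110 mm from the hinge axis: a black rubber sleeve 18 mm in diameter and 100 mm long, along the carrier's y. The rest of the handle is a U of 10 mm steel rod, its arms 118 mm either side of the middle
- handle (a joint): swing of the handle (rad): 0 lies level, out to the carrier's +x side; grows as it is raised; 1.571, the end stop, is upright above the row of bottles. Stiff hinge, stays where it is left (1 to 2 N at the bar). From about 1.15 rad two sprung balls resist it (up to about 9 N at the bar); past 1.42 rad they press it on: push it right to the stop. Seated it reads above 1.52
- cap_1 (a joint): turn of the cap of bottle_1 about its upright axis, relative to the bottle (rad, 0 at the start, counter-clockwise from above positive). A sound cap is screwed tight and resists about 2 N m; a loose one turns freely (about 0.015 N m) either way up to 1.2 rad, and cannot come off
- cap_2 (a joint): turn of the cap of bottle_2 about its upright axis, relative to the bottle (rad, 0 at the start, counter-clockwise from above positive). A sound cap is screwed tight and resists about 2 N m; a loose one turns freely (about 0.015 N m) either way up to 1.2 rad, and cannot come off
- cap_3 (a joint): turn of the cap of bottle_3 about its upright axis, relative to the bottle (rad, 0 at the start, counter-clockwise from above positive). A sound cap is screwed tight and resists about 2 N m; a loose one turns freely (about 0.015 N m) either way up to 1.2 rad, and cannot come off
- bottle_1: square amber sample bottle: 44 x 44 mm body 68 mm high, round neck, black ribbed round screw cap 32 mm in diameter on top from 86 to 110 mm height; 0.15 to 0.25 kg. Its origin is the centre of its underside, z up its axis. The three bottles look alike and stand in the three cells of the carrier in any order
- bottle_2: square amber sample bottle: 44 x 44 mm body 68 mm high, round neck, black ribbed round screw cap 32 mm in diameter on top from 86 to 110 mm height; 0.15 to 0.25 kg. Its origin is the centre of its underside, z up its axis. The three bottles look alike and stand in the three cells of the carrier in any order
- bottle_3: square amber sample bottle: 44 x 44 mm body 68 mm high, round neck, black ribbed round screw cap 32 mm in diameter on top from 86 to 110 mm height; 0.15 to 0.25 kg. Its origin is the centre of its underside, z up its axis. The three bottles look alike and stand in the three cells of the carrier in any order
- tray: steel rework tray with open top standing firmly on the bench (it does not move): outside 86 (x) x 190 (y) x 28 mm, walls and floor 6 mm thick. Origin: centre of the underside, z up
- jar: small round jar 36 mm in diameter, 52 mm high, standing in the tray somewhere along its length; it stays there. Origin: centre of its underside
- oil_vial: bystander: immersion oil vial 26 mm in diameter, 55 mm high, standing inside the folded handle's loop. Origin: centre of its underside
- dishes: bystander: stack of three glass dishes, 60 mm in diameter, 35 mm high, beyond the folded handle. Origin: centre of its underside
- beaker: bystander: glass beaker 60 mm in diameter, 75 mm high, on the robot's side of the carrier. Origin: centre of its underside
- slide_box: bystander: slide box 90 x 50 x 30 mm. Origin: centre of its underside
- focus_key: bystander: L-shaped steel rod key lying flat, 90 x 22 mm, rod 8 mm. Origin: middle of the long rod, on the bench
- lens_cleaner: bystander: round bottle 38 mm in diameter, 95 mm high. Origin: centre of its underside
Things that resemble listed ones, but are neither listed nor needed, are in the scene too. Of the things that look like the tray, take the one that is farthest to the robot's right at the start.

How it is judged:
By the outcome, as a careful person would: the job done as asked, in the order asked, and still so for the second after the job is handed in, with the robot touching nothing.
It also fails if it takes over 61 s, if anything falls off the work surface, if the arm or the gripper's body presses on something with over 40 N, if the wrist force passes 120 N, or if a joint passes its speed limit or range.

## Robot

A 6-joint arm with a two-finger parallel gripper is mounted at the origin on the work surface. World frame = base frame: x ahead of the robot, y to its left, z up, the work surface at z = 0. Lengths are in m, angles in degrees, forces in N, time in s.
With the tool pointing down it reaches from about 0.275 to 0.75 m from the base axis. Payload 10.2 kg.
Tool frame: the origin (TCP) lies midway between the tips of the shut fingers; the grasp point (between the pads) lies 19 mm behind it; z points along the fingers, y is the line along which they close (so a half turn about z gives the same grasp; the last joint's range is limited). The gripper opens to 85 mm and grips with 20 to 120 N. Pads are 22 mm wide; open, the fingers measure 114 mm over their backs; the gripper's body (76 mm by 85 mm) begins 54 mm behind the grasp point. The pads swing forward as they close: fully open they stand 13 mm farther back than shut.
Start: joints at [-90.035, 17.928, 85.812, -0, 76.261, -12.8], TCP at [0.116, -0.512, 0.206] pointing down, gripper open.
Joint ranges: [-168.41, 168.41], [-55.51, 124.54], [10.69, 146.95], [-70.63, 250.63], [1, 178], [-165.06, 165.06]. Speed limits (degrees/s): [136.94, 136.94, 172.46, 180, 180, 180].

## Interface

Orientations are given as a 3x3 rotation matrix whose columns are the frame's x, y, z axes.
In Python, from station import bot gives the robot as it stands.
- The arm moves only by the tool move_arm, never from a script. Its argument "targets" is a list of rows, each a list of 5 numbers: the shift along the world's x, y, z in units of 50 mm (1.0 is 50 mm), then the turn about the world's z in units of 6 degrees (1.0 is 6 degrees), then the closure in counts, from 0 (fully open) to 255 (shut). In form: [[x, y, z, spin, grip], ...]. A call has 1 to 20 rows; each row shifts and turns the commanded pose from where the row before left it; what a row does not reach is not made up. A row lasts 1/10 s, in which the tool goes at most 50 mm and 8.59 degrees, less where a joint would pass 70% of its speed; a pose out of reach is approached as far as the arm can. A call with a number of a shift or a turn outside -1 to 1 is refused whole. A call with a gripper value outside its range is refused whole. The fingers move at their own pace and stop on an object; "grip_force" is the grip in N (left out, the last holds). Time passes only in rows, so rows that do not move let the fingers close. It gives the time, the measured TCP pose, the force, the opening and the grip force at its end, in the units of the state.
- bot.sense(): the state, without advancing time (a new reading comes with each control period).
- bot.grab_frame(name): name is "scene" or "side" or "wrist"; returns a dict with "pixels" (480x640x3 uint8, blue, green, red), "mtx" (3x3 intrinsics, pixels), "R" (3x3) and "t" (3): a world point X has camera coordinates R X + t; the wrist camera has in their place "tool_from_camera" (4x4, takes a point from camera to tool coordinates, whose origin is the TCP and whose axes are the flange's). Camera axes: x right, y down, z forward; pixel columns grow to the right and rows downward; lengths in m; the calibration is good to about 2 mm. A picture is of the moment at which its call begins: read the wrist's pose just before it. There is no depth.
- bot.sign_off(): hands the job in; it is judged then, once.
The state is a dict: "clock": time; "qpos": joint angles; "qvel": joint speeds; "joint_efforts": joint torques, N m; "position": TCP position; "tool_rot": TCP orientation; "force": force on the tool from outside, world axes, zero at the start; "ft_torque": the same for the moment, N m; "grip_width": finger opening in m; "grip_force": force on a finger pad.
Only numpy, scipy, OpenCV 4.12 (cv2) and the standard library are available. Lean on these libraries where they do the work, as an engineer would, in place of code of your own. Each camera call takes 0.05 s, during which the arm holds its last target. There are 200 camera calls.

## Working session

There is one attempt and no reset: what is moved stays moved. The work goes in short steps, Python scripts to look and compute and a tool call to move; the robot and the scene stay as the last step left them, time stands still between calls to the robot, and variables do not carry over. Pictures are saved under pics/ and viewed, at most 10 in all, crops included, and the job is handed in when it is done.

Besides the shell and the picture viewer there is one more tool, called after "Call:" in YAML: its name, and indented under it one key for each argument. move_arm: Moves the arm, as the interface text tells. Its arguments: {"type":"object","properties":{"targets":{"type":"array"},"grip_force":{"type":"number"}},"required":["targets"]}

```bash
mkdir -p pics; ls; python3 - <<'E'
from station import bot
import cv2,numpy as np
for n in("scene","side"):
    f=bot.grab_frame(n); cv2.imwrite(f"pics/{n}0.png",f["pixels"]); np.savez(f"{n}.npz",mtx=f["mtx"],R=f["R"],t=f["t"])
    print(n,f["mtx"].tolist(),(-f["R"].T@f["t"]))
s=bot.sense();print(s)
E
```

```text
pics
scene [[501.0225960918157, 0.0, 317.00714061535007], [0.0, 501.0225960918157, 240.13688286072406], [0.0, 0.0, 1.0]] [ 1.09294244 -0.13387525  0.8377077 ]
side [[526.4520807653879, 0.0, 318.4303689759615], [0.0, 526.4520807653879, 226.94043086113282], [0.0, 0.0, 1.0]] [ 0.47867134 -0.76349011  0.5431078 ]
{'clock': 0.1, 'qpos': array([-9.00363824e+01,  1.79571807e+01,  8.58479184e+01,  1.03993175e-03,
        7.62620945e+01, -1.27983632e+01]), 'qvel': array([-0.06855046, -0.19843323, -0.07013605, -0.08364689, -0.01051826,
       -0.02764834]), 'joint_efforts': array([ 2.58216947e-03, -4.12897360e+01, -2.60140336e+01, -2.25839276e-04,
        3.01349064e-03, -3.80675783e-05]), 'position': array([ 0.11598   , -0.51177151,  0.20549533]), 'tool_rot': array([[ 9.75297102e-01,  2.20897175e-01,  1.83756799e-05],
       [ 2.20897002e-01, -9.75296437e-01,  1.17273857e-03],
       [ 2.76976371e-04, -1.13970939e-03, -9.99999312e-01]]), 'force': array([ 0.20516903,  0.26589989, -0.03875474]), 'ft_torque': array([-0.02242315, -0.01008748,  0.03780153]), 'grip_force': 0.0, 'grip_width': 0.08522535397081385}
```

View pics/scene0.png

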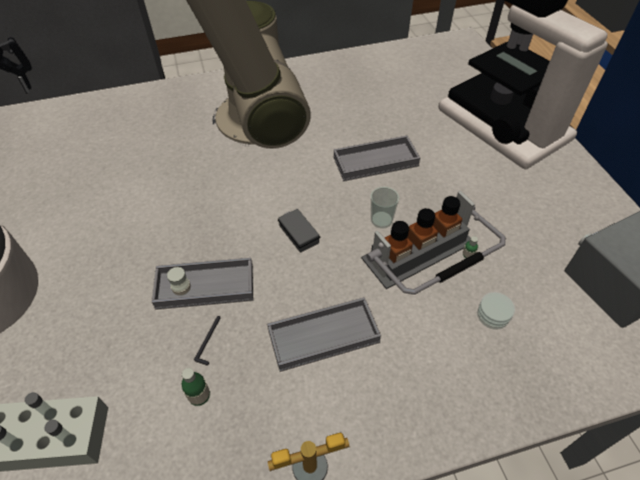

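View pics/side0.png

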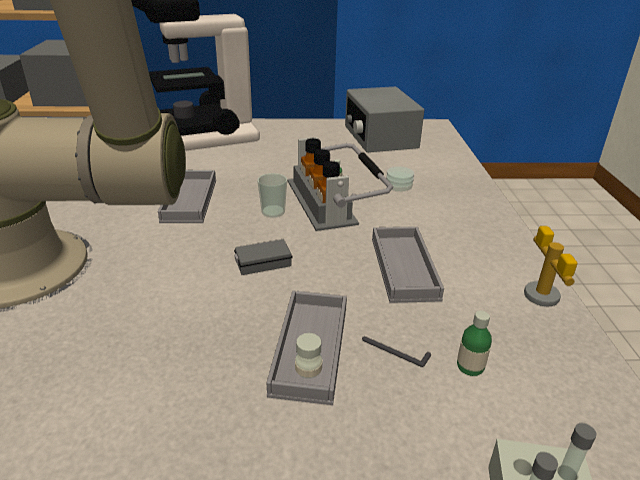

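The scene shows the carrier with bottle caps at about (400,230), (426,218) and (451,205), and the sleeve from (440,277) to (482,257). The tray with the jar is at (203,283) and is the leftmost, so it is on the robot's right. The side view agrees: caps at (313,146), (322,157) and (331,171), and the tray at (308,345).

```bash
cat > h.py <<'E'
import numpy as np,cv2
def cam(n):
    d=np.load(f"{n}.npz"); return d["mtx"],d["R"],d["t"]
def ray(n,uv,z):
    K,R,t=cam(n); c=-R.T@t; d=R.T@np.linalg.inv(K)@np.array([*uv,1.]); return c+d*(z-c[2])/d[2]
def proj(n,X):
    K,R,t=cam(n); p=(np.atleast_2d(X)@R.T+t)@K.T; return p[:,:2]/p[:,2:]
E
python3 - <<'E'
from h import *
np.set_printoptions(precision=4,suppress=True)
for n,L in (("scene",[(400,230),(426,218),(451,205)]),("side",[(331,171),(322,157),(313,146)])):
    for p in L: print(n,'cap',ray(n,p,.104))
print('tray scene',[ray("scene",p,.028)[:2] for p in((154,264),(252,261),(253,299),(153,306))])
print('tray side',[ray("side",p,.028)[:2] for p in((294,293),(347,294),(334,398),(269,394))])
print('jar',ray("scene",(177,272),.058),ray("side",(309,341),.058))
print('sleeve',[ray("scene",p,.064) for p in((440,277),(482,257))])
print('beaker',ray("scene",(381,222),0),'dishes',ray("scene",(496,305),.035),'vial',ray("scene",(471,240),.055))
a=cv2.imread("pics/scene0.png")[170:310,350:530]; b=cv2.imread("pics/side0.png")[130:235,270:420]
c=cv2.imread("pics/scene0.png")[250:315,140:265]
A=cv2.resize(a,None,fx=4,fy=4,interpolation=2)[:, :720]
cv2.imwrite("pics/a.png",A)
B=cv2.resize(cv2.imread("pics/side0.png")[130:280,270:470],None,fx=4,fy=4,interpolation=2)
cv2.imwrite("pics/b.png",B)
E
```

```text
scene cap [0.5494 0.1737 0.104 ]
scene cap [0.5355 0.233  0.104 ]
scene cap [0.5181 0.2938 0.104 ]
side cap [0.5534 0.1651 0.104 ]
side cap [0.5392 0.232  0.104 ]
side cap [0.5228 0.2899 0.104 ]
tray scene [array([ 0.4361, -0.298 ]), array([ 0.4844, -0.108 ]), array([ 0.5725, -0.1235]), array([ 0.5347, -0.3074])]
tray side [array([ 0.4798, -0.1161]), array([ 0.5623, -0.1201]), array([ 0.5279, -0.3225]), array([ 0.448 , -0.3141])]
jar [ 0.492  -0.2512  0.058 ] [ 0.4988 -0.2541  0.058 ]
sleeve [array([0.6465, 0.2194, 0.064 ]), array([0.6266, 0.3155, 0.064 ])]
beaker [0.4392 0.1859 0.    ] dishes [0.7162 0.3053 0.035 ] vial [0.5771 0.3196 0.055 ]
```

View pics/a.png

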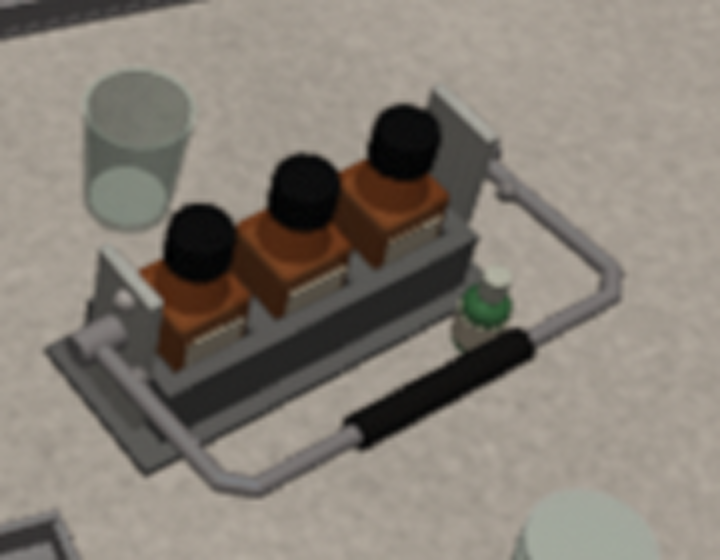

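The crop confirms the caps at full-frame (400,230.5), (426,217.7) and (451,205.5). The handle is folded out towards the camera, with the vial inside its loop. Next I look from above with the wrist camera: tray first, then carrier.

Call:
move_arm:
  targets:
    - [0.7,0.5,0.5,1,0]
    - [0.7,0.5,0.5,1,0]
    - [0.7,0.5,0.5,1,0]
    - [0.7,0.5,0.5,1,0]
    - [0.7,0.5,0.5,1,0]
    - [0.7,0.5,0.2,1,0]
    - [0.7,0.5,0,1,0]
    - [0.7,0.5,0,1,0]
    - [0.7,0.5,0,1,0]
    - [0.7,0.5,0,1,0]
    - [0,0,0,0,0]
    - [0,0,0,0,0]

```text
clock: 1.3
position: [0.4663, -0.2615, 0.3405]
tool_rot: [[0.295, 0.955, -0.001], [0.955, -0.295, 0.0], [0.0, -0.001, -1.0]]
force: [0.9, -0.2, 0.6]
grip_width: 0.0852
grip_force: 0.0
```

```bash
cat >> h.py <<'E'
def wsave(fn):
    from station import bot
    s=bot.sense(); f=bot.grab_frame("wrist"); T=np.eye(4); T[:3,:3]=s["tool_rot"]; T[:3,3]=s["position"]
    W=np.linalg.inv(T@f["tool_from_camera"]); np.savez(f"{fn}.npz",mtx=f["mtx"],R=W[:3,:3],t=W[:3,3])
    cv2.imwrite(f"pics/{fn}.png",f["pixels"]); print(s["position"],s["tool_rot"].round(3).tolist(),s["clock"])
E
python3 -c "
from h import *
wsave('w1')
print(proj('w1',[[.505,-.213,.028],[.495,-.253,.058],[.537,.2315,.1]]))"
```

```text
[ 0.46626155 -0.261541    0.34046892] [[0.295, 0.955, -0.001], [0.955, -0.295, 0.0], [0.0, -0.001, -1.0]] 1.3
[[ 342.64597939  139.70098763]
 [ 345.21018074  176.88767839]
 [ 212.93846445 -500.98494362]]
```

View pics/w1.png

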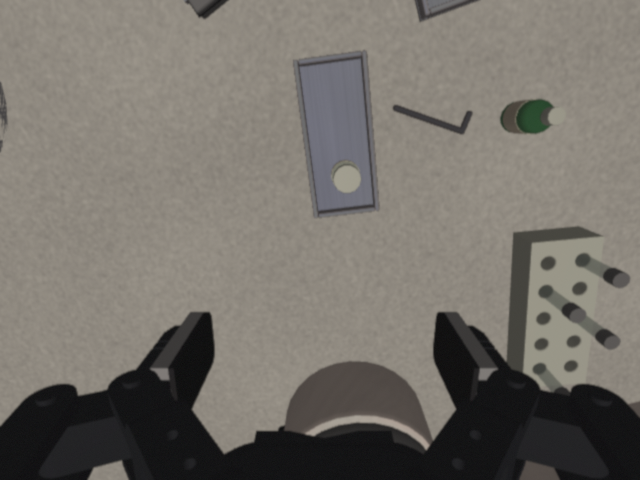

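Call:
move_arm:
  targets:
    - [0,0.8,0,0.5,0]
    - [0,0.8,0,0.5,0]
    - [0,0.8,0,0.5,0]
    - [0,0.8,0,0.5,0]
    - [0.1,0.8,0,0.5,0]
    - [0.1,0.8,0,0.5,0]
    - [0.2,0.8,0,0.5,0]
    - [0.2,0.8,0,0.5,0]
    - [0.2,0.8,0,0.6,0]
    - [0.2,0.8,0,0.6,0]
    - [0,0,0,0,0]
    - [0,0,0,0,0]

```text
clock: 2.55
position: [0.5159, 0.1372, 0.3408]
tool_rot: [[-0.24, 0.971, -0.0], [0.971, 0.24, -0.0], [-0.0, -0.001, -1.0]]
force: [-0.0, 0.4, -0.0]
grip_width: 0.0854
grip_force: 0.0
```

```bash
python3 -c "
from h import *
wsave('w2')
print(proj('w2',[[.551,.168,.116],[.537,.2315,.116],[.52,.29,.116]]))"
```

```text
[0.51594833 0.13718772 0.34081368] [[-0.24, 0.971, -0.0], [0.971, 0.24, -0.0], [-0.0, -0.001, -1.0]] 2.55
[[364.1433238  179.86067147]
 [368.01703791 113.2486047 ]
 [367.73005716  44.16586591]]
```

View pics/w2.png

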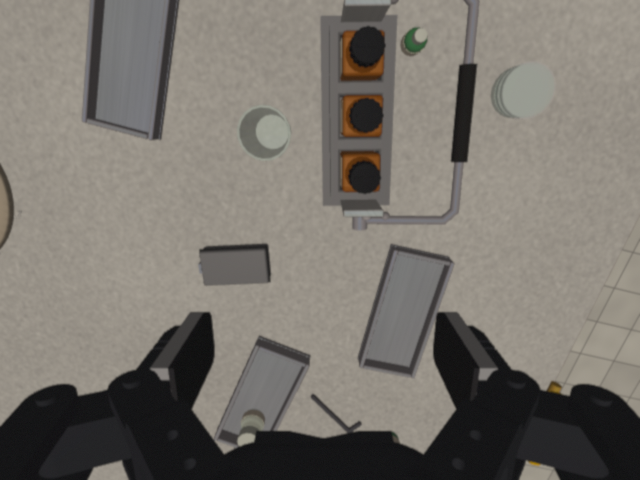

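The w1 picture shows the tray corners at (296,60), (366,52), (379,211) and (316,216), with the jar top at (347,179). The w2 picture shows the cap tops at (364.5,177), (366,115) and (368,46), and the sleeve from (467,65) to (460,161).

```bash
python3 - <<'E'
from h import *
np.set_printoptions(precision=4,suppress=True)
c=[ray('w2',p,.116)[:2] for p in((364.5,177),(366,115),(368,46.5))]; print('caps',c, 'gaps',np.linalg.norm(np.diff(c,axis=0),axis=1))
d=c[2]-c[0]; yaw=np.degrees(np.arctan2(-d[0],d[1])); print('yaw',yaw)
e=[ray('w2',p,.064+.004)[:2] for p in((467,65),(460,161))]; print('sleeve',e,np.linalg.norm(e[1]-e[0]),np.mean(e,axis=0))
d=e[0]-e[1]; print('yaw sleeve',np.degrees(np.arctan2(-d[0],d[1])))
b=[ray('w2',p,.046)[:2] for p in((321,16),(397,16),(389,205),(322,205))];print('block?',b)
q=[ray('w1',p,.028)[:2] for p in((296,60),(366,52),(379,211),(316,216))]; print('tray',q,np.mean(q,axis=0),[np.linalg.norm(q[i]-q[i-1]) for i in range(4)])
d=(q[0]+q[1]-q[2]-q[3]);print('tray yaw',np.degrees(np.arctan2(-d[0],d[1])))
print('jar',ray('w1',(347,179),.052+.006)[:2],'beaker',ray('w2',(272,132),0))
E
```

```text
caps [array([0.5506, 0.1709]), array([0.5355, 0.2295]), array([0.5208, 0.2882])] gaps [0.0604 0.0605]
yaw 14.247499729744153
sleeve [array([0.6305, 0.3057]), array([0.6578, 0.2095])] 0.10000678447543024 [0.6442 0.2576]
yaw sleeve 15.88645855394787
block? [array([0.4678, 0.318 ]), array([0.5472, 0.3377]), array([0.599 , 0.1377]), array([0.5184, 0.1177])]
tray [array([ 0.4785, -0.112 ]), array([ 0.5577, -0.1278]), array([ 0.525 , -0.3123]), array([ 0.4451, -0.2946])] [ 0.5016 -0.2117] [np.float64(0.18565162877337887), np.float64(0.08080173921196727), np.float64(0.18744819703898286), np.float64(0.08177506508423193)]
tray yaw -10.209141060855725
jar [ 0.4963 -0.256 ] beaker [0.4352 0.1855 0.    ]
```

Call:
move_arm:
  targets:
    - [0.35,0.33,0,0.1,0]
    - [0.34,0.34,-0.5,0,0]
    - [0,0,-1,0,0]
    - [0,0,-1,0,0]
    - [0,0,-1,0,0]
    - [0,0,-0.9,0,0]
    - [0,0,-0.5,0,0]
    - [0,0,-0.27,0,0]
    - [0,0,0,0,0]
    - [0,0,0,0,255]
    - [0,0,0,0,255]
    - [0,0,0,0,255]
    - [0,0,0,0,255]
    - [0,0,0,0,255]
    - [0,0,0,0,255]
    - [0,0,0,0,255]
  grip_force: 20

```text
clock: 4.2
position: [0.5511, 0.1716, 0.0834]
tool_rot: [[-0.252, 0.968, 0.002], [0.968, 0.252, 0.0], [-0.0, 0.002, -1.0]]
force: [1.3, -0.7, 6.2]
grip_width: 0.0308
grip_force: 19.8
```

```bash
cat > s.py <<'E'
from station import bot
import numpy as np
s=bot.sense(); R=s["tool_rot"]; print(s["clock"],s["position"].round(4),"yaw",np.degrees(np.arctan2(R[1,1],R[0,1])).round(2),"F",s["force"].round(2),"M",s["ft_torque"].round(3),"q6",s["qpos"][5].round(1),"w",round(float(s["grip_width"]),4),"gf",round(float(s["grip_force"]),1))
E
python3 s.py
```

```text
4.2 [0.5511 0.1716 0.0834] yaw 14.57 F [ 1.35 -0.72  6.22] M [ 0.011 -0.037 -0.019] q6 -8.9 w 0.0308 gf 19.8
```

Call:
move_arm:
  targets:
    - [0,0,0,0.4,255]
    - [0,0,0,0.4,255]
    - [0,0,0,0.4,255]
    - [0,0,0,0.0,255]

```text
clock: 4.6
position: [0.551, 0.1715, 0.0833]
tool_rot: [[-0.372, 0.928, 0.002], [0.928, 0.372, 0.0], [-0.001, 0.002, -1.0]]
force: [0.3, -0.2, 7.0]
grip_width: 0.031
grip_force: 19.8
```

```bash
python3 s.py
```

```text
4.6 [0.551  0.1715 0.0833] yaw 21.84 F [ 0.31 -0.16  6.97] M [-0.056  0.053 -0.034] q6 -16.2 w 0.031 gf 19.8
```

Call:
move_arm:
  targets:
    - [0,0,0,0.4,255]
    - [0,0,0,0.4,255]
    - [0,0,0,0.4,255]
    - [0,0,0,0.0,255]

```text
clock: 5.0
position: [0.5508, 0.1714, 0.0833]
tool_rot: [[-0.485, 0.874, 0.001], [0.874, 0.485, -0.0], [-0.001, 0.001, -1.0]]
force: [-0.9, -0.7, 5.3]
grip_width: 0.0305
grip_force: 19.9
```

```bash
python3 s.py
```

```text
5.0 [0.5508 0.1714 0.0833] yaw 29.04 F [-0.86 -0.74  5.33] M [-0.146  0.235  0.026] q6 -23.4 w 0.0305 gf 19.9
```

Call:
move_arm:
  targets:
    - [0,0,0,0.4,255]
    - [0,0,0,0.4,255]
    - [0,0,0,0.4,255]
    - [0,0,0,0.0,255]

```text
clock: 5.4
position: [0.5507, 0.1713, 0.0833]
tool_rot: [[-0.591, 0.807, 0.001], [0.807, 0.591, -0.0], [-0.001, 0.0, -1.0]]
force: [-2.0, -1.1, 7.7]
grip_width: 0.0307
grip_force: 19.9
```

```bash
python3 s.py
```

```text
5.4 [0.5507 0.1713 0.0833] yaw 36.24 F [-1.99 -1.06  7.69] M [-0.3    0.386  0.007] q6 -30.6 w 0.0307 gf 19.9
```

Cap 1 turns 22° with almost no torque, so it looks loose. I check cap 2 for comparison.

Call:
move_arm:
  targets:
    - [0,0,0,0,0]
    - [0,0,0,0,0]
    - [0,0,0,0,0]
    - [0,0,0,0,0]
    - [0,0,0.6,0,0]
    - [0,0,0.6,-0.6,0]
    - [-0.15,0.6,0,-1,0]
    - [-0.15,0.58,0,-1,0]
    - [0,0,0,-1,0]
    - [0,0,-0.6,0,0]
    - [0,0,-0.6,0,0]
    - [0,0,0,0,255]
    - [0,0,0,0,255]
    - [0,0,0,0,255]
    - [0,0,0,0,255]
    - [0,0,0,0,255]
    - [0,0,0,0,255]
    - [0,0,0,0,255]

```text
clock: 7.2
position: [0.5365, 0.2306, 0.0842]
tool_rot: [[-0.251, 0.968, 0.003], [0.968, 0.251, 0.001], [-0.0, 0.003, -1.0]]
force: [1.7, 0.5, 6.5]
grip_width: 0.0304
grip_force: 19.8
```

```bash
python3 s.py
```

```text
7.2 [0.5365 0.2306 0.0842] yaw 14.56 F [1.65 0.5  6.45] M [-0.041 -0.047 -0.058] q6 -2.8 w 0.0304 gf 19.8
```

Call:
move_arm:
  targets:
    - [0,0,0,0.4,255]
    - [0,0,0,0.4,255]
    - [0,0,0,0.0,255]

```text
clock: 7.5
position: [0.5362, 0.2304, 0.0841]
tool_rot: [[-0.332, 0.943, 0.002], [0.943, 0.332, 0.0], [-0.001, 0.002, -1.0]]
force: [-1.4, -0.7, 7.2]
grip_width: 0.0305
grip_force: 19.9
```

```bash
python3 s.py
```

```text
7.5 [0.5362 0.2304 0.0841] yaw 19.4 F [-1.43 -0.69  7.24] M [-0.239  0.286 -0.195] q6 -7.6 w 0.0305 gf 19.9
```

Call:
move_arm:
  targets:
    - [0,0,0,0.4,255]
    - [0,0,0,0,255]

```text
clock: 7.7
position: [0.5359, 0.2309, 0.0841]
tool_rot: [[-0.371, 0.928, 0.002], [0.928, 0.371, 0.001], [0.0, 0.002, -1.0]]
force: [-3.5, 1.2, 8.3]
grip_width: 0.0305
grip_force: 20.0
```

```bash
python3 s.py
```

```text
7.7 [0.5359 0.2309 0.0841] yaw 21.8 F [-3.48  1.17  8.31] M [ 0.091  0.482 -0.191] q6 -10.0 w 0.0305 gf 20.0
```

Cap 2 resists with Mz about 0.2 N m, against about 0 for cap 1, so bottle 1 in cell_1 is the loose one. I undo the twist, return to cap 1, grip it and lift.

Call:
move_arm:
  targets:
    - [0,0,0,-0.6,255]
    - [0,0,0,-0.6,255]
    - [0,0,0,0,0]
    - [0,0,0,0,0]
    - [0,0,0,0,0]
    - [0,0,0,0,0]
    - [0,0,0.6,0,0]
    - [0,0,0.6,0,0]
    - [0.15,-0.6,0,0,0]
    - [0.15,-0.58,0,0,0]
    - [0,0,0,0,0]
    - [0,0,-0.6,0,0]
    - [0,0,-0.62,0,0]
    - [0,0,0,0,255]
    - [0,0,0,0,255]
    - [0,0,0,0,255]
    - [0,0,0,0,255]
    - [0,0,0,0,255]
    - [0,0,0,0,255]
    - [0,0,0,0,255]
  grip_force: 35

```text
clock: 9.7
position: [0.5514, 0.1717, 0.0833]
tool_rot: [[-0.252, 0.968, 0.003], [0.968, 0.252, 0.001], [-0.0, 0.003, -1.0]]
force: [-1.1, 1.1, 5.5]
grip_width: 0.0301
grip_force: 34.2
```

Call:
move_arm:
  targets:
    - [0,0,0.2,0,255]
    - [0,0,0.3,0,255]
    - [0,0,0.4,0,255]
    - [0,0,0.5,0,255]
    - [0,0,0.5,0,255]
    - [0,0,0.5,0,255]
    - [0,0,0.3,0,255]
    - [0,0,0,0,255]

```text
clock: 10.5
position: [0.5512, 0.1716, 0.2193]
tool_rot: [[-0.252, 0.968, 0.005], [0.968, 0.252, 0.0], [-0.001, 0.005, -1.0]]
force: [1.4, -0.4, -2.1]
grip_width: 0.0298
grip_force: 35.0
```

```bash
python3 s.py; python3 -c "
from h import *
from station import bot
f=bot.grab_frame('side'); g=bot.grab_frame('scene')
cv2.imwrite('pics/lift.png',np.hstack([cv2.resize(f['pixels'][80:250,230:400],(400,400)),cv2.resize(g['pixels'][130:330,340:540],(400,400))]))"
```

```text
10.5 [0.5512 0.1716 0.2193] yaw 14.57 F [ 1.4  -0.4  -2.14] M [-0.047  0.021  0.013] q6 -8.9 w 0.0298 gf 35.0
```

View pics/lift.png

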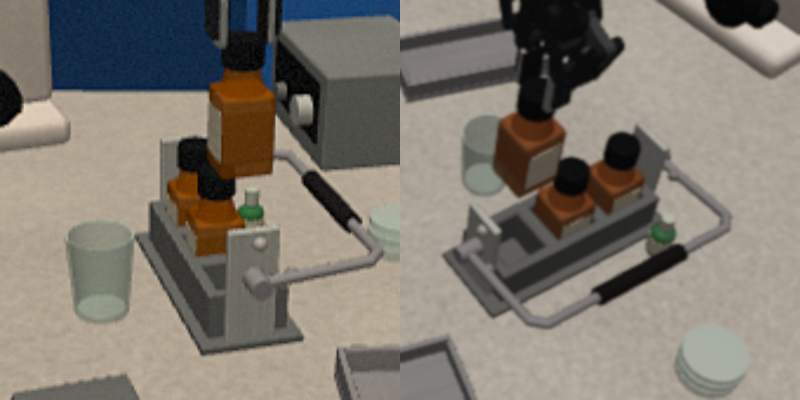

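The picture shows bottle 1 lifted clear and upright, with the other two still in their cells. Now to the tray.

Call:
move_arm:
  targets:
    - [0,-0.3,0,0,255]
    - [-0.02,-0.5,0,-0.3,255]
    - [-0.1,-0.7,0,-0.5,255]
    - [-0.1,-0.8,0,-0.5,255]
    - [-0.1,-0.8,0,-0.5,255]
    - [-0.1,-0.8,0,-0.5,255]
    - [-0.1,-0.8,0,-0.5,255]
    - [-0.1,-0.8,0,-0.5,255]
    - [-0.1,-0.7,0,-0.5,255]
    - [-0.1,-0.43,0,-0.3,255]
    - [0,-0.2,0,0,255]
    - [0,-0.1,0,0,255]
    - [0,0,-0.4,0,255]
    - [0,0,-0.5,0,255]
    - [0,0,-0.4,0,255]
    - [0,0,-0.2,0,255]
    - [0,0,0,0,255]
    - [0,0,0,0,255]

```text
clock: 12.4
position: [0.51, -0.1749, 0.1423]
tool_rot: [[0.174, 0.985, 0.001], [0.985, -0.174, -0.001], [-0.0, 0.001, -1.0]]
force: [-0.1, -0.3, -2.5]
grip_width: 0.0303
grip_force: 35.0
```

```bash
python3 s.py; python3 -c "
from h import *
from station import bot
f=bot.grab_frame('side'); g=bot.grab_frame('scene')
cv2.imwrite('pics/tr.png',np.hstack([cv2.resize(f['pixels'][210:410,210:410],(400,400)),cv2.resize(g['pixels'][180:330,130:280],(400,400))]))"
```

```text
12.4 [ 0.51   -0.1749  0.1423] yaw -9.99 F [-0.06 -0.25 -2.53] M [-0.053 -0.054  0.041] q6 -21.4 w 0.0303 gf 35.0
```

View pics/tr.png

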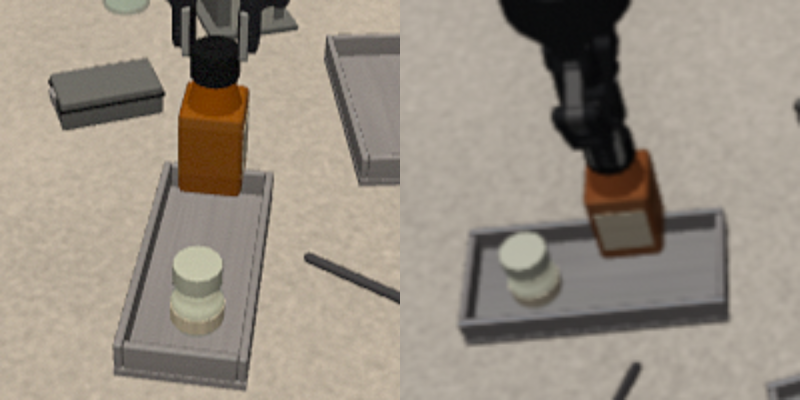

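The picture shows the bottle upright over the free half of the tray, clear of the jar.

Call:
move_arm:
  targets:
    - [0,0,-0.4,0,255]
    - [0,0,-0.4,0,255]
    - [0,0,-0.2,0,255]
    - [0,0,-0.1,0,255]
    - [0,0,-0.05,0,255]
    - [0,0,0,0,255]
    - [0,0,0,0,255]

```text
clock: 13.2
position: [0.5099, -0.1752, 0.0847]
tool_rot: [[0.174, 0.985, 0.001], [0.985, -0.174, -0.001], [-0.0, 0.001, -1.0]]
force: [0.0, -1.1, -1.7]
grip_width: 0.0299
grip_force: 35.1
```

```bash
python3 s.py
```

```text
13.2 [ 0.5099 -0.1752  0.0847] yaw -10.03 F [ 0.01 -1.07 -1.66] M [ 0.026  0.033 -0.024] q6 -21.4 w 0.0299 gf 35.1
```

Call:
move_arm:
  targets:
    - [0,0,-0.02,0,255]
    - [0,0,-0.01,0,255]
    - [0,0,0,0,255]

```text
clock: 13.5
position: [0.5099, -0.1753, 0.0834]
tool_rot: [[0.174, 0.985, 0.001], [0.985, -0.174, -0.001], [-0.001, 0.001, -1.0]]
force: [-1.0, 0.6, 4.8]
grip_width: 0.0296
grip_force: 35.7
```

```bash
python3 s.py
```

```text
13.5 [ 0.5099 -0.1753  0.0834] yaw -10.03 F [-1.01  0.57  4.78] M [ 0.157  0.286 -0.033] q6 -21.4 w 0.0296 gf 35.7
```

Call:
move_arm:
  targets:
    - [0,0,0,0,0]
    - [0,0,0,0,0]
    - [0,0,0,0,0]
    - [0,0,0,0,0]
    - [0,0,0.5,0,0]
    - [0,0,0.7,0,0]
    - [0,0,0.8,0,0]
    - [0,0,0.8,0,0]
    - [0,0,0.5,0,0]
    - [0,0,0,0,0]

```text
clock: 14.5
position: [0.5106, -0.1756, 0.2511]
tool_rot: [[0.174, 0.985, 0.006], [0.985, -0.174, -0.003], [-0.002, 0.006, -1.0]]
force: [-0.2, -0.1, -0.4]
grip_width: 0.0854
grip_force: 0.0
```

Call:
move_arm:
  targets:
    - [0.1,0.4,0,0.2,100]
    - [0.2,0.7,0,0.3,100]
    - [0.25,0.8,0,0.4,100]
    - [0.25,0.8,0,0.4,100]
    - [0.25,0.8,0,0.4,100]
    - [0.25,0.8,0,0.4,100]
    - [0.25,0.8,0,0.4,100]
    - [0.25,0.8,0,0.4,100]
    - [0.25,0.8,0,0.4,100]
    - [0.25,0.8,0,0.4,100]
    - [0.25,0.7,-0.3,0.4,100]
    - [0.12,0.3,-0.5,0,100]
    - [0,0,-0.5,0,100]
    - [0,0,0,0,100]
    - [0,0,0,0,100]

```text
clock: 16.0
position: [0.6429, 0.2497, 0.1825]
tool_rot: [[-0.251, 0.968, -0.001], [0.968, 0.251, -0.0], [-0.0, -0.001, -1.0]]
force: [0.6, 0.7, 0.6]
grip_width: 0.0517
grip_force: 0.0
```

```bash
python3 s.py; python3 -c "
from h import *
from station import bot
wsave('w3')
print(proj('w3',[[.643,.2578,.064],[.6305,.3063,.064]]))
f=bot.grab_frame('side'); g=bot.grab_frame('scene'); w=cv2.imread('pics/w3.png')
cv2.imwrite('pics/h.png',np.vstack([np.hstack([cv2.resize(f['pixels'][210:410,210:410],(300,300)),cv2.resize(g['pixels'][170:320,340:540],(400,300))]),np.hstack([cv2.resize(w,(400,300)),cv2.resize(f['pixels'][100:250,270:470],(300,300))])]))"
```

```text
16.0 [0.6429 0.2497 0.1825] yaw 14.54 F [0.57 0.67 0.61] M [ 0.022 -0.045  0.05 ] q6 -3.0 w 0.0517 gf 0.0
[0.64294535 0.2496678  0.18249057] [[-0.251, 0.968, -0.001], [0.968, 0.251, -0.0], [-0.0, -0.001, -1.0]] 16.0
[[326.83627259 217.12512368]
 [327.16733305 150.74504575]]
```

View pics/h.png

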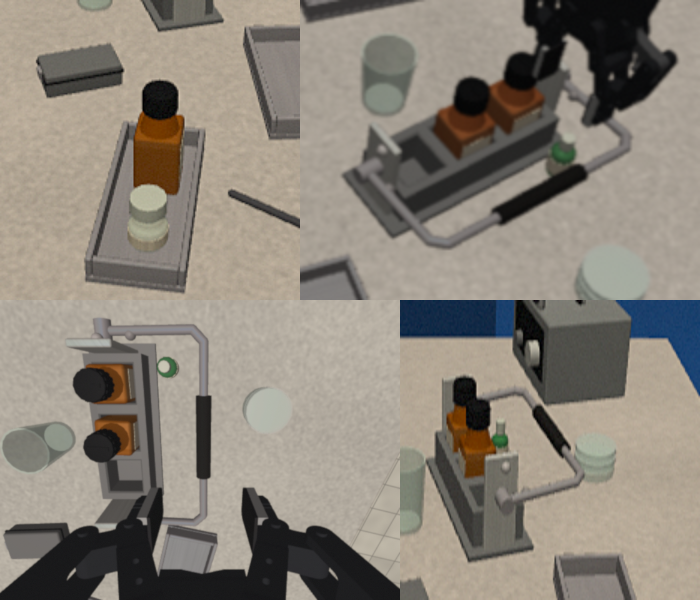

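The picture shows bottle 1 upright in the tray beside the jar. The sleeve is centred at about (325,219) in w3, within 2 px of the predicted place. Descending and gripping the sleeve.

Call:
move_arm:
  targets:
    - [0,0.15,-0.4,0,100]
    - [0,0,-0.8,0,100]
    - [0,0,-0.8,0,100]
    - [0,0,-0.5,0,100]
    - [0,0,-0.33,0,100]
    - [0,0,0,0,100]
    - [0,0,0,0,255]
    - [0,0,0,0,255]
    - [0,0,0,0,255]
    - [0,0,0,0,255]
    - [0,0,0,0,255]
    - [0,0,0,0,255]
  grip_force: 30

```text
clock: 17.35
position: [0.6425, 0.2572, 0.0414]
tool_rot: [[-0.252, 0.968, -0.001], [0.968, 0.252, -0.001], [-0.0, -0.001, -1.0]]
force: [-4.4, -2.8, -0.6]
grip_width: 0.0168
grip_force: 31.8
```

```bash
python3 s.py; python3 -c "
import numpy as np
th=np.radians(np.r_[np.arange(0,91,5),93]); r=.11/.05
u=np.radians(14.6); dr=np.diff(r*np.cos(th)); dz=np.diff(r*np.sin(th))
for a,b,t in zip(dr,dz,np.degrees(th[1:])): print(round(t),round(a*np.cos(u),2),round(a*np.sin(u),2),round(b,2))"
```

```text
17.35 [0.6425 0.2572 0.0414] yaw 14.57 F [-4.43 -2.83 -0.65] M [-0.349  0.856 -0.009] q6 -2.4 w 0.0168 gf 31.8
5 -0.01 -0.0 0.19
10 -0.02 -0.01 0.19
15 -0.04 -0.01 0.19
20 -0.06 -0.01 0.18
25 -0.07 -0.02 0.18
30 -0.09 -0.02 0.17
35 -0.1 -0.03 0.16
40 -0.11 -0.03 0.15
45 -0.13 -0.03 0.14
50 -0.14 -0.04 0.13
55 -0.15 -0.04 0.12
60 -0.16 -0.04 0.1
65 -0.16 -0.04 0.09
70 -0.17 -0.04 0.07
75 -0.18 -0.05 0.06
80 -0.18 -0.05 0.04
85 -0.18 -0.05 0.03
90 -0.19 -0.05 0.01
93 -0.11 -0.03 -0.0
```

Call:
move_arm:
  targets:
    - [-0.01,0,0.19,0,255]
    - [-0.02,-0.01,0.19,0,255]
    - [-0.04,-0.01,0.19,0,255]
    - [-0.06,-0.01,0.18,0,255]
    - [-0.07,-0.02,0.18,0,255]
    - [-0.09,-0.02,0.17,0,255]
    - [-0.1,-0.03,0.16,0,255]
    - [-0.11,-0.03,0.15,0,255]
    - [-0.13,-0.03,0.14,0,255]
    - [-0.14,-0.04,0.13,0,255]
    - [0,0,0,0,255]

```text
clock: 18.45
position: [0.6044, 0.2475, 0.127]
tool_rot: [[-0.252, 0.968, 0.003], [0.968, 0.252, 0.001], [-0.0, 0.003, -1.0]]
force: [-3.1, -1.0, -2.7]
grip_width: 0.0138
grip_force: 26.3
```

```bash
python3 s.py
```

```text
18.45 [0.6044 0.2475 0.127 ] yaw 14.57 F [-3.06 -0.95 -2.7 ] M [-0.167  0.277  0.025] q6 -2.6 w 0.0138 gf 26.3
```

The grip width has shrunk, so the sleeve may be slipping to the fingertips. I look.

```bash
python3 -c "
from h import *
from station import bot
f=bot.grab_frame('side'); g=bot.grab_frame('scene'); 
cv2.imwrite('pics/sl.png',np.vstack([np.hstack([cv2.resize(f['pixels'][80:220,280:420],(400,400)),cv2.resize(g['pixels'][150:290,380:520],(400,400))])]))
for a in (30,40,45,50):
  t=np.radians(a); u=np.radians(14.6); X=[]
  for y in (-.05,.05):
    r=.11*np.cos(t); X.append([.5365+r*np.cos(u)-y*np.sin(u),.2306+r*np.sin(u)+y*np.cos(u),.064+.11*np.sin(t)])
  print(a,np.array(X).mean(0).round(4),((proj('side',X)-[280,80])*400/140).round(0).tolist(),((proj('scene',X)-[380,150])*400/140).round(0).tolist())
"
```

```text
30 [0.6287 0.2546 0.119 ] [[268.0, 215.0], [217.0, 163.0]] [[164.0, 311.0], [287.0, 246.0]]
40 [0.618  0.2518 0.1347] [[255.0, 196.0], [205.0, 145.0]] [[157.0, 284.0], [281.0, 219.0]]
45 [0.6118 0.2502 0.1418] [[247.0, 187.0], [197.0, 137.0]] [[152.0, 269.0], [277.0, 206.0]]
50 [0.6049 0.2484 0.1483] [[238.0, 180.0], [189.0, 129.0]] [[147.0, 255.0], [272.0, 192.0]]
```

View pics/sl.png

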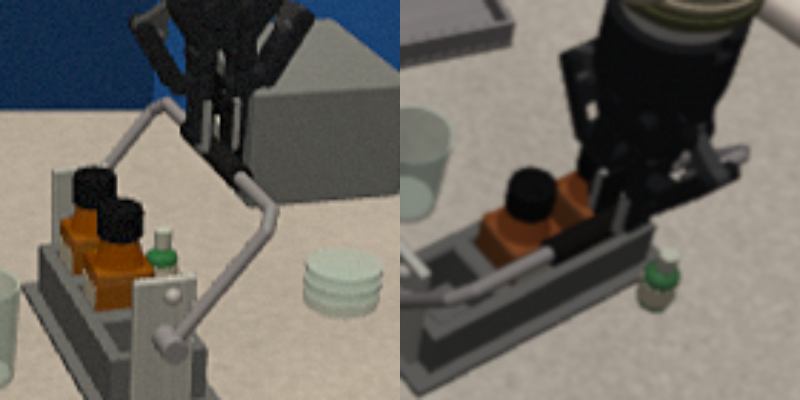

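The sleeve's near end is at (241,181) in the side crop and (148,252) in the scene crop, which matches 50°. There is no slip, so I carry on through the detent.

Call:
move_arm:
  targets:
    - [-0.15,-0.04,0.1,0,255]
    - [-0.16,-0.04,0.08,0,255]
    - [-0.16,-0.04,0.08,0,255]
    - [-0.17,-0.04,0.07,0,255]
    - [-0.18,-0.05,0.06,0,255]
    - [-0.18,-0.05,0.04,0,255]
    - [-0.18,-0.05,0.03,0,255]
    - [-0.19,-0.05,0.01,0,255]
    - [-0.08,-0.02,0,0,255]
    - [0,0,0,0,255]
    - [0,0,0,0,255]
  grip_force: 40

```text
clock: 19.65
position: [0.5321, 0.2285, 0.1485]
tool_rot: [[-0.251, 0.968, 0.0], [0.968, 0.251, 0.0], [-0.0, 0.0, -1.0]]
force: [-0.2, 0.0, 0.5]
grip_width: 0.0
grip_force: 0.0
```

```bash
python3 s.py
```

```text
19.65 [0.5321 0.2285 0.1485] yaw 14.56 F [-0.23  0.    0.55] M [ 0.011 -0.016 -0.018] q6 -2.9 w 0.0 gf 0.0
```

The sleeve slipped out of the pads. I raise the tool and locate the handle.

Call:
move_arm:
  targets:
    - [0,0,0.5,0,255]
    - [0,0,0.8,0,255]
    - [0,0,0.8,0,255]
    - [-0.8,-0.3,0.6,0,255]
    - [-0.8,-0.3,0,0,255]
    - [0,0,0,0,255]

```text
clock: 20.25
position: [0.4504, 0.1984, 0.2828]
tool_rot: [[-0.252, 0.968, -0.001], [0.968, 0.252, -0.0], [-0.0, -0.001, -1.0]]
force: [0.1, -0.6, -0.3]
grip_width: -0.0
grip_force: 0.0
```

```bash
python3 s.py; python3 -c "
from h import *
from station import bot
f=bot.grab_frame('side'); g=bot.grab_frame('scene'); 
cv2.imwrite('pics/s2.png',np.vstack([np.hstack([cv2.resize(f['pixels'][80:220,280:420],(400,400)),cv2.resize(g['pixels'][150:290,380:520],(400,400))])]))
for a in (40,50,55,60,65,70,75,80,90):
  t=np.radians(a); u=np.radians(14.6); X=[]
  for y in (-.05,.05):
    r=.11*np.cos(t); X.append([.5365+r*np.cos(u)-y*np.sin(u),.2306+r*np.sin(u)+y*np.cos(u),.064+.11*np.sin(t)])
  print(a,np.array(X).mean(0).round(4),((proj('side',X)-[280,80])*400/140).round(0).tolist(),((proj('scene',X)-[380,150])*400/140).round(0).tolist())
"
```

```text
20.25 [0.4504 0.1984 0.2828] yaw 14.58 F [ 0.1  -0.58 -0.31] M [0.07  0.023 0.004] q6 -4.5 w -0.0 gf 0.0
40 [0.618  0.2518 0.1347] [[255.0, 196.0], [205.0, 145.0]] [[157.0, 284.0], [281.0, 219.0]]
50 [0.6049 0.2484 0.1483] [[238.0, 180.0], [189.0, 129.0]] [[147.0, 255.0], [272.0, 192.0]]
55 [0.5976 0.2465 0.1541] [[228.0, 173.0], [179.0, 123.0]] [[141.0, 241.0], [266.0, 178.0]]
60 [0.5897 0.2445 0.1593] [[217.0, 167.0], [169.0, 117.0]] [[134.0, 227.0], [259.0, 164.0]]
65 [0.5815 0.2423 0.1637] [[206.0, 162.0], [158.0, 112.0]] [[126.0, 213.0], [251.0, 151.0]]
70 [0.5729 0.2401 0.1674] [[194.0, 158.0], [147.0, 108.0]] [[118.0, 200.0], [243.0, 138.0]]
75 [0.5641 0.2378 0.1703] [[181.0, 155.0], [135.0, 105.0]] [[110.0, 187.0], [235.0, 126.0]]
80 [0.555  0.2354 0.1723] [[168.0, 153.0], [123.0, 104.0]] [[101.0, 175.0], [226.0, 115.0]]
90 [0.5365 0.2306 0.174 ] [[141.0, 153.0], [98.0, 104.0]] [[83.0, 154.0], [207.0, 95.0]]
```

View pics/s2.png

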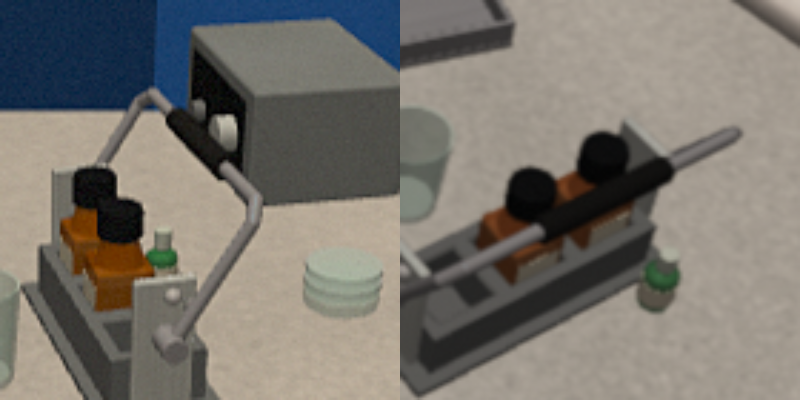

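The picture puts the sleeve at (228,168) to (177,118) in the side crop, so the handle stands at about 57° with both bottles in place. I push it over from outside with shut fingers, tips about 30 mm below the bar.

Call:
move_arm:
  targets:
    - [0.4,0.12,0,0,255]
    - [0.7,0.22,0,0,255]
    - [0.8,0.25,0,0,255]
    - [0.8,0.25,0,0,255]
    - [0.7,0.23,0,0,255]
    - [0.33,0.1,0,0,255]
    - [0,0,-0.5,0,255]
    - [0,0,-0.8,0,255]
    - [0,0,-0.8,0,255]
    - [0,0,-0.7,0,255]
    - [0,0,-0.34,0,255]
    - [0,0,0,0,255]

```text
clock: 21.55
position: [0.6396, 0.2575, 0.1211]
tool_rot: [[-0.251, 0.968, -0.006], [0.968, 0.251, -0.001], [0.0, -0.006, -1.0]]
force: [-0.6, -0.8, 0.3]
grip_width: 0.0004
grip_force: 0.0
```

Call:
move_arm:
  targets:
    - [-0.19,-0.05,0,0,255]
    - [-0.19,-0.05,0.02,0,255]
    - [-0.19,-0.05,0.03,0,255]
    - [0,0,0,0,255]

```text
clock: 21.95
position: [0.6124, 0.2504, 0.1293]
tool_rot: [[-0.252, 0.968, 0.002], [0.968, 0.252, 0.001], [-0.0, 0.003, -1.0]]
force: [1.2, -0.7, 1.2]
grip_width: -0.0001
grip_force: 0.0
```

Call:
move_arm:
  targets:
    - [-0.17,-0.045,0.04,0,255]
    - [-0.17,-0.045,0.03,0,255]
    - [-0.17,-0.045,0.03,0,255]
    - [-0.17,-0.045,0.03,0,255]
    - [0,0,0,0,255]

```text
clock: 22.45
position: [0.5842, 0.2428, 0.1426]
tool_rot: [[-0.251, 0.968, 0.021], [0.968, 0.251, 0.006], [-0.0, 0.022, -1.0]]
force: [12.0, 5.5, 28.1]
grip_width: -0.0
grip_force: 13.7
```

```bash
python3 s.py
```

```text
22.45 [0.5842 0.2428 0.1426] yaw 14.55 F [11.95  5.54 28.11] M [ 0.843 -1.895 -0.03 ] q6 -2.6 w -0.0 gf 13.7
```

Call:
move_arm:
  targets:
    - [0,0,0.1,0,255]
    - [0,0,0.08,0,255]
    - [0,0,0,0,255]

```text
clock: 22.75
position: [0.58, 0.2415, 0.1453]
tool_rot: [[-0.251, 0.968, 0.006], [0.968, 0.251, 0.001], [-0.0, 0.006, -1.0]]
force: [6.4, 1.5, 8.6]
grip_width: 0.0001
grip_force: 5.5
```

```bash
python3 s.py
```

```text
22.75 [0.58   0.2415 0.1453] yaw 14.56 F [6.44 1.46 8.62] M [ 0.127 -0.909 -0.029] q6 -2.6 w 0.0001 gf 5.5
```

Call:
move_arm:
  targets:
    - [-0.1,-0.025,0.06,0,255]
    - [-0.1,-0.025,0.04,0,255]
    - [0,0,0,0,255]

```text
clock: 23.05
position: [0.5675, 0.2386, 0.1485]
tool_rot: [[-0.251, 0.968, -0.0], [0.968, 0.251, -0.0], [-0.0, -0.0, -1.0]]
force: [1.5, 0.0, 4.7]
grip_width: 0.0001
grip_force: 2.7
```

```bash
python3 s.py
```

```text
23.05 [0.5675 0.2386 0.1485] yaw 14.56 F [1.54 0.04 4.7 ] M [-0.007 -0.352 -0.036] q6 -2.7 w 0.0001 gf 2.7
```

Call:
move_arm:
  targets:
    - [-0.1,-0.025,0.03,0,255]
    - [-0.06,-0.015,0,0,255]
    - [0,0,0,0,255]

```text
clock: 23.35
position: [0.5589, 0.2365, 0.1494]
tool_rot: [[-0.252, 0.968, -0.002], [0.968, 0.252, -0.0], [0.0, -0.002, -1.0]]
force: [0.2, 0.5, 0.4]
grip_width: -0.0
grip_force: 0.0
```

```bash
python3 s.py
```

```text
23.35 [0.5589 0.2365 0.1494] yaw 14.57 F [0.18 0.55 0.37] M [ 0.022  0.026 -0.016] q6 -2.7 w -0.0 gf 0.0
```

Call:
move_arm:
  targets:
    - [-0.06,-0.015,0,0,255]
    - [-0.06,-0.015,0,0,255]
    - [0,0,0,0,255]

```text
clock: 23.65
position: [0.5532, 0.235, 0.1495]
tool_rot: [[-0.251, 0.968, -0.001], [0.968, 0.251, -0.0], [0.0, -0.001, -1.0]]
force: [0.5, -0.2, 0.4]
grip_width: -0.0
grip_force: 0.0
```

```bash
python3 s.py
```

```text
23.65 [0.5532 0.235  0.1495] yaw 14.57 F [ 0.47 -0.18  0.4 ] M [-0.057  0.005  0.049] q6 -2.7 w -0.0 gf 0.0
```

Call:
move_arm:
  targets:
    - [-0.06,-0.015,0,0,255]
    - [-0.06,-0.015,0,0,255]
    - [0,0,0,0,255]

```text
clock: 23.95
position: [0.5502, 0.2341, 0.1506]
tool_rot: [[-0.251, 0.968, 0.008], [0.968, 0.251, 0.002], [-0.0, 0.008, -1.0]]
force: [12.6, 3.9, -2.7]
grip_width: -0.0003
grip_force: 6.5
```

```bash
python3 s.py; python3 - <<'E'
from h import *
from station import bot
# numeric check of the sleeve: dark pixels fraction along predicted sleeve line
for n in ('scene','side'):
    g=bot.grab_frame(n)['pixels'].max(2).astype(int)
    for a in (75,80,84,86,88,90,92):
        t=np.radians(a);u=np.radians(14.6);r=.11*np.cos(t);X=[]
        for y in np.linspace(-.12,.12,25): X.append([.5365+r*np.cos(u)-y*np.sin(u),.2306+r*np.sin(u)+y*np.cos(u),.064+.11*np.sin(t)])
        print(n,a,[int(g[int(v+.5),int(w+.5)]) for w,v in proj(n,X)])
E
```

```text
23.95 [0.5502 0.2341 0.1506] yaw 14.54 F [12.63  3.9  -2.7 ] M [ 6.88e-01 -2.20e+00  2.00e-03] q6 -2.7 w -0.0003 gf 6.5
scene 75 [165, 169, 165, 166, 170, 167, 163, 20, 14, 13, 153, 162, 136, 14, 15, 13, 74, 163, 167, 128, 54, 167, 173, 170, 172]
scene 80 [122, 116, 140, 165, 165, 168, 164, 162, 130, 157, 163, 167, 165, 166, 114, 168, 173, 166, 169, 171, 171, 58, 135, 171, 173]
scene 84 [109, 141, 139, 155, 167, 167, 163, 169, 165, 167, 161, 163, 61, 10, 11, 131, 82, 23, 11, 13, 32, 32, 47, 86, 169]
scene 86 [78, 139, 140, 109, 169, 169, 161, 115, 109, 40, 53, 39, 50, 32, 12, 38, 13, 9, 11, 16, 32, 47, 40, 53, 173]
scene 88 [106, 74, 85, 76, 152, 142, 99, 40, 7, 10, 10, 9, 43, 58, 11, 18, 11, 13, 12, 14, 27, 62, 52, 56, 175]
scene 90 [115, 110, 85, 75, 102, 93, 97, 88, 16, 15, 13, 16, 51, 48, 14, 12, 11, 12, 10, 17, 27, 54, 93, 83, 172]
scene 92 [138, 114, 126, 127, 125, 121, 122, 119, 18, 18, 19, 18, 25, 28, 60, 11, 11, 21, 33, 51, 27, 53, 126, 126, 178]
side 75 [179, 180, 178, 183, 181, 184, 182, 181, 180, 181, 178, 180, 180, 173, 87, 51, 101, 55, 22, 16, 21, 19, 72, 68, 72]
side 80 [176, 178, 180, 180, 179, 177, 181, 178, 183, 187, 183, 184, 191, 87, 105, 24, 29, 20, 24, 78, 77, 76, 71, 70, 72]
side 84 [179, 179, 179, 186, 186, 183, 182, 194, 22, 5, 22, 54, 26, 23, 25, 15, 28, 31, 31, 34, 59, 69, 71, 61, 68]
side 86 [181, 185, 145, 135, 142, 168, 141, 102, 114, 30, 28, 21, 35, 27, 34, 35, 31, 34, 36, 28, 67, 141, 125, 117, 122]
side 88 [186, 119, 143, 142, 146, 144, 144, 140, 157, 12, 24, 31, 32, 32, 22, 34, 28, 26, 29, 39, 158, 150, 150, 148, 131]
side 90 [126, 155, 125, 126, 125, 110, 115, 113, 83, 28, 32, 31, 30, 34, 34, 31, 29, 27, 30, 120, 115, 125, 93, 126, 75]
side 92 [145, 105, 83, 111, 155, 89, 41, 19, 16, 22, 26, 23, 22, 27, 25, 14, 28, 19, 23, 83, 52, 67, 65, 71, 66]
```

The handle is hard against its stop, with 13 N reaction and the sleeve at 88–90°. I back off and go clear.

Call:
move_arm:
  targets:
    - [0.1,0.03,0,0,255]
    - [0.3,0.08,0,0,255]
    - [0.6,0.16,0,0,255]
    - [0.6,0.16,0.2,0,255]
    - [0,0,0.8,0,255]
    - [0,0,0.8,0,255]
    - [0,0,0.8,0,255]
    - [-0.2,-0.8,0,0,255]
    - [-0.2,-0.9,0,0,255]
    - [-0.2,-0.9,0,0,255]
    - [-0.2,-0.9,0,0,255]
    - [-0.1,-0.4,0,0,255]
    - [0,0,0,0,255]
    - [0,0,0,0,255]

```text
clock: 25.45
position: [0.5826, 0.0604, 0.2797]
tool_rot: [[-0.251, 0.968, -0.0], [0.968, 0.251, 0.0], [0.0, -0.0, -1.0]]
force: [0.4, 0.9, -0.1]
grip_width: 0.0
grip_force: 0.0
```

```bash
python3 s.py; python3 - <<'E'
from h import *
from station import bot
for n in ('scene','side'):
    p=bot.grab_frame(n)['pixels']; g=p.max(2).astype(int); best=[]
    for a in range(76,98,1):
        t=np.radians(a);u=np.radians(14.6);r=.11*np.cos(t)
        X=[[.5365+r*np.cos(u)-y*np.sin(u),.2306+r*np.sin(u)+y*np.cos(u),.064+.11*np.sin(t)] for y in np.linspace(-.045,.045,19)]
        best.append((a,int(np.mean([g[int(v+.5),int(w+.5)] for w,v in proj(n,X)]))))
    print(n,best)
    o=cv2.imread(f'pics/{n}0.png'); m=np.abs(o.astype(int)-p).max(2)>40
    q=cv2.connectedComponentsWithStats(m.astype(np.uint8)); print([s.tolist() for s in q[2][1:] if s[4]>25])
    b=proj(n,[[.51,-.175,.006],[.51,-.175,.074],[.51,-.175,.104]]); print('bottle px',b.round().tolist(),[p[int(v),int(w)].tolist() for w,v in b])
E
```

```text
25.45 [0.5826 0.0604 0.2797] yaw 14.54 F [ 0.41  0.95 -0.14] M [-0.01   0.005 -0.02 ] q6 -20.1 w 0.0 gf 0.0
scene [(76, 73), (77, 83), (78, 98), (79, 126), (80, 160), (81, 166), (82, 168), (83, 169), (84, 168), (85, 148), (86, 72), (87, 19), (88, 9), (89, 13), (90, 18), (91, 18), (92, 22), (93, 23), (94, 20), (95, 20), (96, 30), (97, 120)]
[[186, 0, 74, 79, 1378], [229, 0, 16, 3, 30], [317, 0, 17, 26, 378], [335, 0, 77, 22, 1348], [415, 0, 17, 14, 208], [273, 11, 36, 39, 1021], [278, 13, 153, 168, 7499], [263, 35, 8, 10, 47], [271, 52, 10, 9, 39], [243, 71, 68, 78, 2396], [240, 81, 42, 29, 218], [395, 170, 87, 43, 832], [396, 211, 110, 84, 1142], [373, 214, 17, 30, 107], [385, 221, 28, 42, 555], [204, 245, 29, 49, 1028], [401, 250, 9, 6, 31], [375, 257, 21, 22, 93]]
bottle px [[223.0, 285.0], [217.0, 265.0], [214.0, 256.0]] [[74, 85, 91], [14, 29, 56], [14, 14, 15]]
side [(76, 168), (77, 168), (78, 167), (79, 168), (80, 173), (81, 171), (82, 133), (83, 69), (84, 23), (85, 34), (86, 43), (87, 47), (88, 45), (89, 42), (90, 35), (91, 28), (92, 18), (93, 10), (94, 23), (95, 127), (96, 178), (97, 177)]
[[45, 0, 11, 15, 94], [0, 0, 186, 205, 20052], [321, 0, 83, 85, 3719], [40, 19, 24, 25, 375], [37, 55, 17, 22, 234], [304, 105, 84, 84, 1105], [303, 119, 6, 19, 89], [317, 187, 9, 16, 86], [351, 187, 42, 14, 114], [299, 263, 34, 77, 2090]]
bottle px [[315.0, 329.0], [315.0, 293.0], [316.0, 276.0]] [[19, 51, 95], [0, 58, 116], [11, 18, 10]]
```

```bash
python3 -c "
from station import bot
print(bot.sign_off())"
```

```text
the job is handed in; nothing more can be done
None
```

The loose cap was on the bottle in cell_1. That bottle now stands upright in the free part of the rework tray, and the handle measures about 90°, against its stop and released. The job was handed in at about 25.5 s. I tested caps 1 and 2 but not cap 3, because cap 1 was clearly loose. The handle slipped out of the grip at about 57°, so I pushed it the rest of the way with shut fingers (peak force about 31 N at the wrist).

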